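# Recentre the balance ring of a stacked knob on the bar's music mixer

## Task

The music at the tables is all coming from one speaker. On the mixer, turn the wide black balance ring of the right-hand stacked knob (on the robot's right) back until its white mark points at the long centre tick, without turning the steel volume knob that sits on top of it. Leave the left-hand stacked knob as it is set, and do not shift the tumbler, coasters and jigger standing beside the mixer.

Things in the scene. Friction and masses are not known exactly. Their poses are not given: they have to be found in the camera images.
- mixer: The bar's music mixer: a grey wedge-shaped box with dark wooden end cheeks, 300 mm wide and 225 mm deep, fixed to the counter, low edge (58 mm high) towards the robot, high edge 105 mm. Origin under its centre; x away from the robot, y to the robot's left. On its sloping top stand two equal stacked knobs side by side, 156 mm apart, each a wide black ring with a narrower, taller steel knob on top.
- panel: The mixer's top plate, rising 12 degrees (0.21 rad) away from the robot. Origin at the centre of its upper surface; x up the slope (away from the robot), y to the robot's left, z squarely out of the plate. Besides the stacked knobs only a row of small knobs and toggles, 16 mm high, stands on it along the high edge, 102 mm up the slope from the stacked knobs' axes; the rest is flat.
- tables_axis (a point): Where the axis of the right-hand stacked knob (robot's right; table speakers) meets the plate, at panel x = -22, y = -78 mm; axes as the panel's, knob axis z. Balance ring: black knurled plastic, 60 mm across, 1.5 to 22.5 mm above the plate. Volume knob on top of it: steel, 35 mm across at its foot, 33 at its top, 22.5 to 46 mm above the plate. They turn independently on one axis.
- tables_balance (a joint): Angle of the right-hand balance ring (rad): 0 when its white mark points straight up the slope at the long centre tick, positive clockwise seen from above the plate, negative anticlockwise; stops at -2.6 and 2.6. It starts 0.6 to 1.7 clockwise. No spring or detent: it stays where it is left. It takes about 0.05 N m to turn (2 N at its rim).
- tables_balance_mark (a point): The middle of the white mark (11 x 6 mm) on the upper face of the right-hand balance ring, 24 mm from the axis and 22.5 mm above the plate; the mark runs on down the ring's side. Turns with the ring.
- tables_tick (a point): The middle of the centre tick of the right-hand scale, a white printed line on the plate 18 mm long and 4 mm wide, longer and thicker than the other ticks, straight up the slope from the knob's axis, 43.5 mm from it.
- tables_volume_mark (a point): Outer part of the black line on the top of the right-hand volume knob (the inner one), 14 mm from the axis and 46 mm above the plate; turns with that knob, which turns very easily (about 0.02 N m) and stays where it is left.
- bar_balance_mark (a point): The middle of the white mark on the ring of the left-hand stacked knob (robot's left, panel +y; for the bar's speakers), same make and sizes as the right-hand one; 24 mm from its axis, 22.5 mm above the plate.
- bar_volume_mark (a point): Outer part of the black line on the top of the left-hand inner knob, 14 mm from its axis, 46 mm above the plate.
- tumbler: Loose glass tumbler, 80 mm in diameter, 88 mm high, beside the mixer's left end; origin under its centre.
- coasters: Stack of cork coasters, 94 mm in diameter, 28 mm high, beside the mixer's right end; origin under its centre.
- jigger: Steel jigger (double-cone measure), 48 mm in diameter, 98 mm high, beside the mixer's right end; origin under its centre.

How it is judged:
At the end, for the whole second after the job is handed in: The right-hand balance ring rests with its mark within 10 degrees of the centre tick; its volume knob and both parts of the left-hand stacked knob are within 10 degrees of their start (2.5 mm at a knob's mark, 4.2 mm at a ring's); tumbler, coasters and jigger are within 30 mm of theirs (value of joint tables_balance between -0.175 and 0.175 rad and velocity of joint tables_balance between -0.05 and 0.05 rad/s and distance of each of tables_volume_mark, bar_volume_mark from where it was at the start of the episode below 0.0025 m and distance of bar_balance_mark from where it was at the start of the episode below 0.0042 m and distance of each of tumbler, coasters, jigger from where it was at the start of the episode below 0.03 m); the robot touches nothing.
It fails at once if the right-hand volume knob is turned more than 10 degrees (distance of tables_volume_mark from where it was at the start of the episode above 0.0025 m).
It fails at once if the left-hand stacked knob (either part) is turned more than 10 degrees (distance of bar_volume_mark from where it was at the start of the episode above 0.0025 m or distance of bar_balance_mark from where it was at the start of the episode above 0.0042 m).
It fails at once if the tumbler, coaster stack or jigger is pushed more than 30 mm or knocked over (distance of any of tumbler, coasters, jigger from where it was at the start of the episode above 0.03 m or angle between any of tumbler, coasters, jigger's own z axis and vertical above 0.5 rad).
It also fails if it takes over 48 s, if anything falls off the work surface, if the arm or the gripper's body presses on something with over 40 N, if the wrist force passes 120 N, or if a joint passes its speed limit or range.

## Robot

A 6-joint arm with a two-finger parallel gripper is mounted at the origin on the work surface. World frame = base frame: x ahead of the robot, y to its left, z up, the work surface at z = 0. Lengths are in m, angles in rad, forces in N, time in s.
With the tool pointing down it reaches from about 0.35 to 0.975 m from the base axis. Payload 7.1 kg.
Tool frame: the origin (TCP) lies midway between the tips of the shut fingers; the grasp point (between the pads) lies 19 mm behind it (manip.hold_point_z is the distance from the TCP to the grasp point, in m); z points along the fingers, y is the line along which they close (so a half turn about z gives the same grasp; the last joint's range is limited). The gripper opens to 88 mm and grips with 3 to 60 N. Pads are 20 mm wide; open, the fingers measure 115 mm over their backs; the gripper's body (75 mm by 178 mm) begins 61 mm behind the grasp point.
Start: joints at [-1.249, 0.423, 1.63, -0, 1.089, -0.019], TCP at [0.209, -0.589, 0.223] pointing down, gripper open.
Joint ranges: [-3, 3], [-0.9, 2.11], [0.09, 2.58], [-1.31, 4.45], [0.11, 2.69], [-2.54, 2.54]. Speed limits (rad/s): [2.39, 2.39, 3.01, 3.14, 3.14, 3.14].

## Interface

Orientations are given as a unit quaternion [w, x, y, z].
In Python, from workcell import manip gives the robot as it stands. The module is installed in compiled form; this text tells all that it offers.
- The arm moves only by the tool drive_tool, never from a script. Its argument "increments" is a list of rows, each an object of numbers: "fingers": the finger opening in mm, from 0 to 87.8; "tx", "ty", "tz": the shift along the tool's x, y, z in units of 30 mm (1.0 is 30 mm); "spin": the turn about the tool's z in units of 5 degrees (1.0 is 5 degrees). A call has 1 to 12 rows; each row is the pose to reach, as a shift and turn from the pose commanded when the call began, along the tool's axes at that moment; what a row does not reach only later rows make up. A row lasts 1/10 s, in which the tool goes at most 50 mm and 8.59 degrees, less where a joint would pass 70% of its speed; a pose out of reach is approached as far as the arm can. A call with a gripper value outside its range is refused whole. The fingers move at their own pace and stop on an object; "newtons" is the grip in N (left out, the last holds). Time passes only in rows, so rows that repeat a pose let the fingers close. It gives the time, the measured TCP pose, the force, the opening and the grip force at its end, in the units of the state.
- manip.state(): the state, without advancing time (a new reading comes with each control period).
- manip.grab_frame(name): name is "side" or "top" or "wrist"; returns a dict with "image" (384x512x3 uint8, red, green, blue), "z_map" (384x512 float32, m along the optical axis (not along the pixel's ray), 0 where there is no reading), "vfov" (degrees; the focal length in pixels is half the picture's height over the tangent of half this angle, whatever the lens; pixels are square), "cx", "cy" (the principal point, pixels), "R" (3x3) and "t" (3): a world point X has camera coordinates R X + t. Camera axes: x right, y down, z forward; pixel columns grow to the right and rows downward; lengths in m; the calibration is good to about 2 mm. A picture is of the moment at which its call begins.
- manip.close_job(): hands the job in; it is judged then, once.
The state is a dict: "time": time; "joints": joint angles; "joint_velocities": joint speeds; "effort": joint torques, N m; "tool_pos": TCP position; "ee_rot": TCP orientation; "ft_force": force on the tool from outside, world axes, zero at the start; "torque": the same for the moment, N m; "grip_width": finger opening in m; "grasp_force": force on a finger pad.
Only numpy, scipy, OpenCV 4.12 (cv2) and the standard library are available. Lean on these libraries where they do the work, as an engineer would, in place of code of your own. Each camera call takes 0.05 s, during which the arm holds its last target. There are 200 camera calls.

## Working session

There is one attempt and no reset: what is moved stays moved. The work goes in short steps, Python scripts to look and compute and a tool call to move; the robot and the scene stay as the last step left them, time stands still between calls to the robot, and variables do not carry over. Pictures are saved under pics/ and viewed, at most 10 in all, crops included, and the job is handed in when it is done.

Besides the shell and the picture viewer there is one more tool, called as name(argument=value, ...) on one line, values as JSON. drive_tool: Moves the arm, as the interface text tells. Its arguments: {"type":"object","properties":{"increments":{"type":"array"},"newtons":{"type":"number"}},"required":["increments"]}

```bash
mkdir -p pics; cat > h.py <<'E'
import numpy as np, cv2
from workcell import manip
def grab(n):
    f=manip.grab_frame(n); f['f']=f['image'].shape[0]/2/np.tan(np.radians(f['vfov'])/2); return f
def save(im,p,s=1): cv2.imwrite(p,cv2.cvtColor(cv2.resize(im,None,fx=s,fy=s,interpolation=cv2.INTER_CUBIC),cv2.COLOR_RGB2BGR))
def px(f,X):
    c=np.atleast_2d(X)@f['R'].T+f['t']; return c[:,:2]/c[:,2:]*f['f']+[f['cx'],f['cy']]
def ray(f,u,v):
    d=np.array([(u-f['cx'])/f['f'],(v-f['cy'])/f['f'],1])@f['R']; return -f['R'].T@f['t'],d
def onplane(f,u,v,p,n):
    o,d=ray(f,u,v); return o+d*((p-o)@n)/(d@n)
def cloud(f):
    z=f['z_map'];v,u=np.indices(z.shape)
    return (np.stack([(u-f['cx'])/f['f']*z,(v-f['cy'])/f['f']*z,z],-1)-f['t'])@f['R']
E
python3 - <<'E'
from h import *
s=manip.state();print({k:np.round(v,3) for k,v in s.items()}, manip.hold_point_z)
for n in('top','side'):
    f=grab(n);save(f['image'],f'pics/{n}0.png',1.5);print(n,f['vfov'],np.round(-f['R'].T@f['t'],3),np.round(f['R'][2],2))
    np.save(n+'.npy',f,allow_pickle=True)
E
```

```text
{'time': np.float64(0.0), 'joints': array([-1.249,  0.424,  1.631, -0.   ,  1.089, -0.019]), 'joint_velocities': array([ 0.001, -0.001,  0.   ,  0.001,  0.001,  0.001]), 'effort': array([-1.0000e-03, -5.4463e+01, -2.7366e+01,  6.4000e-02,  2.3000e-02,
       -0.0000e+00]), 'tool_pos': array([ 0.209, -0.589,  0.222]), 'ee_rot': array([-0.001,  0.986,  0.17 , -0.   ]), 'ft_force': array([ 1.116, -0.204,  0.523]), 'torque': array([-0.03 , -0.041, -0.046]), 'grasp_force': np.float64(0.0), 'grip_width': np.float64(0.088)} 0.0187
top 42.088246421563305 [0.453 0.047 1.353] [ 0.12 -0.02 -0.99]
side 57.0603242800594 [0.492 0.552 0.696] [ 0.17 -0.65 -0.74]
```

View pics/top0.png

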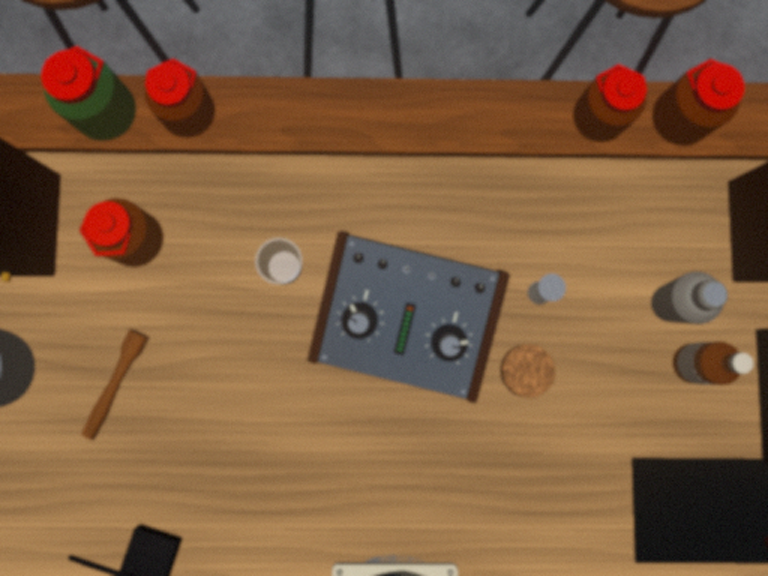

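View pics/side0.png

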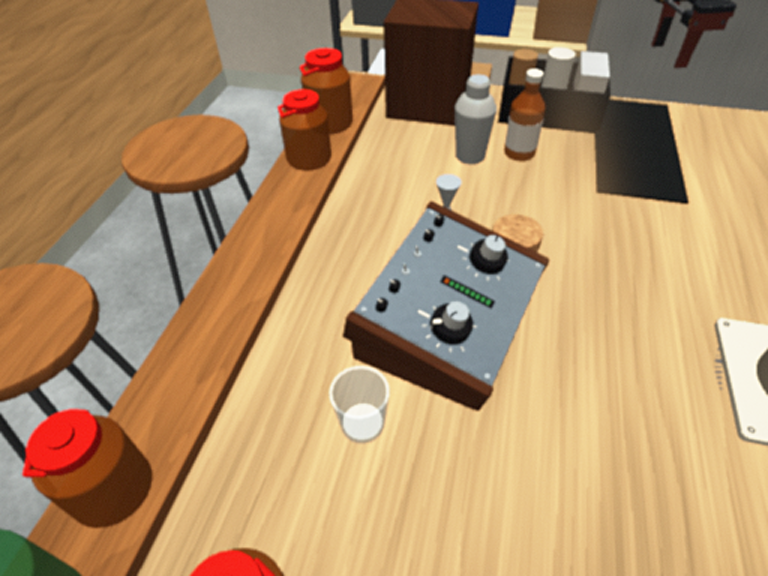

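The top view shows the mixer turned about -12°. The right stacked knob is at (450,342), its ring mark points roughly right at (462,344), and the tick is at (455,316). Next I locate it roughly, then refine with the wrist camera.

```bash
python3 - <<'E'
from h import *
f=np.load('top.npy',allow_pickle=True).item()
P=cloud(f); g=cv2.cvtColor(f['image'],cv2.COLOR_RGB2HSV)
# plate plane: bluish-grey pixels inside mixer
u0=np.array([[342,233],[508,272],[475,400],[312,360]])/1.5
m=np.zeros(f['z_map'].shape,np.uint8);cv2.fillPoly(m,[u0.astype(int)],1)
plate=(m>0)&(g[...,1]>40)&(g[...,0]>95)&(g[...,0]<130)&(f['z_map']>0)
Q=P[plate]
for _ in range(4):
    c=Q.mean(0);n=np.linalg.svd(Q-c,full_matrices=False)[2][2];n*=np.sign(n[2]);r=(Q-c)@n;Q=Q[abs(r)<max(.003,1.5*r.std())]
print('plane',c,n,'tilt',np.degrees(np.arccos(n[2])),'upslope az',np.degrees(np.arctan2(-n[1],-n[0])),r.std(),len(Q))
dark=((m>0)&(g[...,2]<50)).astype(np.uint8)
dark=cv2.morphologyEx(dark,cv2.MORPH_CLOSE,np.ones((7,7)))
cs,_=cv2.findContours(dark,cv2.RETR_EXTERNAL,cv2.CHAIN_APPROX_NONE)
for k in cs:
    if cv2.contourArea(k)>150:
        h=cv2.convexHull(k);(u,v),r=cv2.minEnclosingCircle(h);M=cv2.moments(h);u,v=M['m10']/M['m00'],M['m01']/M['m00'];X=onplane(f,u,v,c+n*.0225,n)
        print(u,v,r,cv2.contourArea(h),'X top-of-ring',X,'axis at plate',X-n*.0225)
s=manip.state()
w=grab('wrist');print('wristcam',-w['R'].T@w['t'],w['R'][2],w['vfov'])
from scipy.spatial.transform import Rotation as R
q=s['ee_rot'];print(R.from_quat(np.r_[q[1:],q[0]]).as_matrix().round(3))
E
```

```text
plane [ 0.52425399 -0.02795408  0.08135813] [-0.20213161  0.04920611  0.97812145] tilt 12.007204331903132 upslope az -13.681732922198863 0.001550887010097106 1623
298.81457524795167 228.03708495040965 11.552369117736816 386.5 X top-of-ring [ 0.48808429 -0.08550074  0.09978182] axis at plate [ 0.49263226 -0.08660788  0.07777409]
wristcam [ 0.27837845 -0.56443494  0.38509876] [-0.25479211 -0.08960683 -0.96283519] 59.61176322449264
[[ 0.942  0.334 -0.   ]
 [ 0.334 -0.942  0.001]
 [ 0.    -0.001 -1.   ]]
```

drive_tool(increments=[{"tx": 1.4, "ty": -1.2, "spin": 1}, {"tx": 2.7, "ty": -2.4, "spin": 2}, {"tx": 4, "ty": -3.5, "spin": 3}, {"tx": 5.3, "ty": -4.6, "spin": 4}, {"tx": 6.6, "ty": -5.8, "spin": 5}, {"tx": 7.9, "ty": -7, "spin": 6}, {"tx": 9.2, "ty": -8.1, "spin": 7}, {"tx": 10.5, "ty": -9.2, "spin": 8}, {"tx": 11.8, "ty": -10.4, "spin": 9}, {"tx": 13.1, "ty": -11.5, "spin": 10}, {"tx": 14.42, "ty": -12.67, "spin": 11}, {"tx": 14.42, "ty": -12.67, "spin": 11}])

```text
$.increments[0]: bad value
```

drive_tool(increments=[{}, {}, {}, {}])

```text
$.increments[0]: bad value
```

```bash
python3 - <<'E'
from h import *
s=manip.state();print(s['time'],s['tool_pos'].round(4),s['ee_rot'].round(3),s['joints'].round(2))
w=grab('wrist');np.save('w1.npy',w,allow_pickle=True);save(w['image'],'pics/w1.png',1.5)
n=np.array([-0.2021,0.0492,0.9781]);A=np.array([.4926,-.0866,.0778])
print(px(w,[A+n*.0225,A+n*.046])*1.5)
E
```

```text
0.15 [ 0.2088 -0.5886  0.2221] [-0.001  0.986  0.17  -0.   ] [-1.25  0.42  1.63 -0.    1.09 -0.02]
[[ -686.03376473  -898.29291089]
 [ -838.13374869 -1024.73069621]]
```

View pics/w1.png

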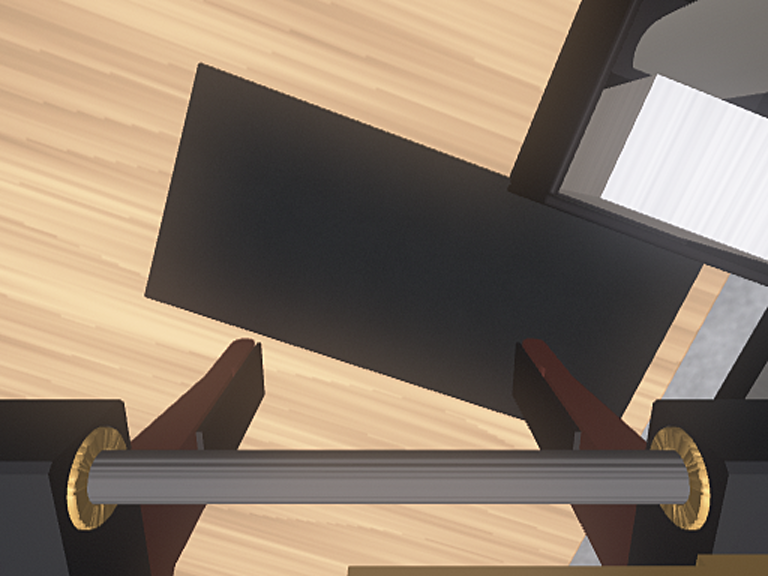

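The move was refused, so this picture shows only the fingers and a mat at the start pose. I resend it with every key filled in.

drive_tool(increments=[{"fingers": 87.8, "tx": 1.4, "ty": -1.2, "tz": 0, "spin": 1}, {"fingers": 87.8, "tx": 2.7, "ty": -2.4, "tz": 0, "spin": 2}, {"fingers": 87.8, "tx": 4, "ty": -3.5, "tz": 0, "spin": 3}, {"fingers": 87.8, "tx": 5.3, "ty": -4.6, "tz": 0, "spin": 4}, {"fingers": 87.8, "tx": 6.6, "ty": -5.8, "tz": 0, "spin": 5}, {"fingers": 87.8, "tx": 7.9, "ty": -7, "tz": 0, "spin": 6}, {"fingers": 87.8, "tx": 9.2, "ty": -8.1, "tz": 0, "spin": 7}, {"fingers": 87.8, "tx": 10.5, "ty": -9.2, "tz": 0, "spin": 8}, {"fingers": 87.8, "tx": 11.8, "ty": -10.4, "tz": 0, "spin": 9}, {"fingers": 87.8, "tx": 13.1, "ty": -11.5, "tz": 0, "spin": 10}, {"fingers": 87.8, "tx": 14.4, "ty": -12.65, "tz": 0, "spin": 11}, {"fingers": 87.8, "tx": 14.4, "ty": -12.65, "tz": 0, "spin": 11}])

```text
time: 1.4
tool_pos: [0.4906, -0.0839, 0.2228]
ee_rot: [-0.0, 0.952, -0.305, 0.0]
ft_force: [-0.7, -0.1, -0.0]
grip_width: 0.0877
grasp_force: 0.0
```

```bash
python3 - <<'E'
from h import *
s=manip.state();print(s['time'],s['tool_pos'].round(4),s['ee_rot'].round(3),s['joints'].round(2))
w=grab('wrist');np.save('w1.npy',w,allow_pickle=True);save(w['image'],'pics/w2.png',1.5)
n=np.array([-0.2021,0.0492,0.9781]);A=np.array([.4926,-.0866,.0778])
print(px(w,[A+n*.0225,A+n*.046])*1.5)
E
```

```text
1.4 [ 0.4906 -0.0839  0.2228] [-0.     0.952 -0.305  0.   ] [-0.19  0.24  1.91  0.    1.    2.  ]
[[391.86109813 282.38496824]
 [395.4921796  301.07788103]]
```

View pics/w2.png

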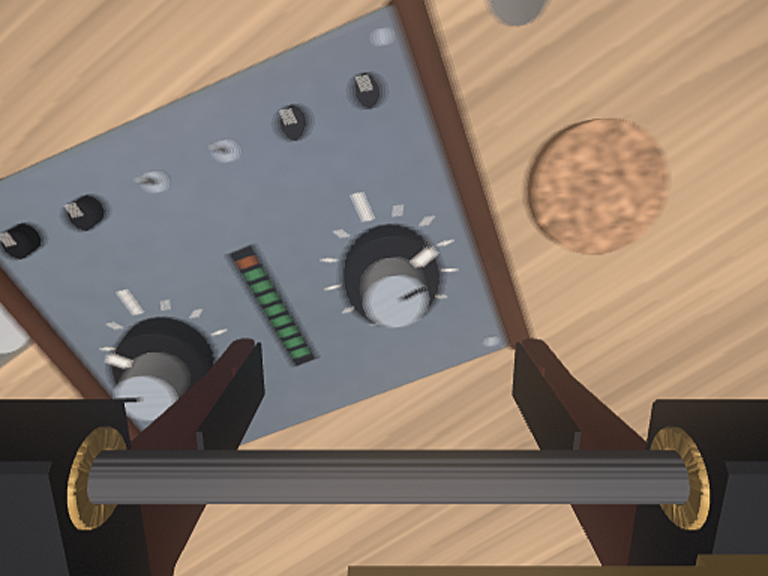

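Wrist view: ring at (391,278), white mark at (425,257), tick at (362,206) and steel top at (396,300), which agrees with the predicted positions. Next: refine the axis and the angle.

```bash
cat >> h.py <<'E'
n=np.array([-0.2021,0.0492,0.9781]);n/=np.linalg.norm(n);C=np.array([.52425,-.02795,.08136])
def blob(f,u,v,r,lo=175,sat=45):
    m=np.zeros(f['z_map'].shape,np.uint8);cv2.circle(m,(int(u),int(v)),r,1,-1)
    g=cv2.cvtColor(f['image'],cv2.COLOR_RGB2HSV)
    m&=((g[...,2]>lo)&(g[...,1]<sat)).astype(np.uint8)
    k,l,st,c=cv2.connectedComponentsWithStats(m); i=1+np.argmax(st[1:,4]); return c[i],st[i,4]
def ang(T,M,A):
    up=T-A;e=M-A;up=up-n*(up@n);e=e-n*(e@n);return np.degrees(np.arctan2(-np.cross(up,e)@n,up@e)),np.linalg.norm(up),np.linalg.norm(e)
E
python3 - <<'E'
from h import *
w=np.load('w1.npy',allow_pickle=True).item()
(t,a),(m,b),(k,c)=blob(w,241,137,14),blob(w,283,171,11),blob(w,264,200,26,150,60)
print(t*1.5,a,m*1.5,b,k*1.5,c)
T=onplane(w,*t,C,n);M=onplane(w,*m,C+n*.0225,n);A=onplane(w,*k,C+n*.046,n)-n*.046
print('tick',T,'mark',M,'axis',A,ang(T,M,A)); d=T-A;print('tick az',np.degrees(np.arctan2(d[1],d[0])),'ring mid',A+n*.012)
A2=np.array([.4926,-.0866,.0778]);print(ang(T,M,A2))
E
```

```text
[361.98496241 206.10902256] 133 [423.915 256.53 ] 100 [394.29018789 301.25104384] 958
tick [ 0.53339336 -0.09613115  0.08667887] mark [ 0.49026648 -0.10970049  0.10145348] axis [ 0.49290172 -0.08600838  0.07780309] (np.float64(71.18524904134718), np.float64(0.04267110466534108), np.float64(0.024926923496611294))
tick az -14.036047346015767 ring mid [ 0.49047645 -0.08541797  0.08954061]
(np.float64(71.23394561508567), np.float64(0.0428225960143188), np.float64(0.024364165502342706))
```

The ring is 71° clockwise of the tick. I descend around it and grip.

drive_tool(increments=[{"fingers": 87.8, "tx": 0.03, "ty": 0.05, "tz": 1, "spin": 0}, {"fingers": 87.8, "tx": 0.03, "ty": 0.05, "tz": 2, "spin": 0}, {"fingers": 87.8, "tx": 0.03, "ty": 0.05, "tz": 3, "spin": 0}, {"fingers": 87.8, "tx": 0.03, "ty": 0.05, "tz": 3.7, "spin": 0}, {"fingers": 87.8, "tx": 0.03, "ty": 0.05, "tz": 4.1, "spin": 0}, {"fingers": 87.8, "tx": 0.03, "ty": 0.05, "tz": 4.3, "spin": 0}, {"fingers": 87.8, "tx": 0.03, "ty": 0.05, "tz": 4.5, "spin": 0}, {"fingers": 87.8, "tx": 0.03, "ty": 0.05, "tz": 4.5, "spin": 0}, {"fingers": 87.8, "tx": 0.03, "ty": 0.05, "tz": 4.5, "spin": 0}])

```text
time: 2.35
tool_pos: [0.4896, -0.0889, 0.0883]
ee_rot: [-0.0, 0.952, -0.305, 0.001]
ft_force: [0.4, 0.0, -0.1]
grip_width: 0.0878
grasp_force: 0.0
```

drive_tool(increments=[{"fingers": 66, "tx": 0, "ty": 0, "tz": 0, "spin": 0}, {"fingers": 64, "tx": 0, "ty": 0, "tz": 0, "spin": 0}, {"fingers": 62, "tx": 0, "ty": 0, "tz": 0, "spin": 0}, {"fingers": 60, "tx": 0, "ty": 0, "tz": 0, "spin": 0}, {"fingers": 58, "tx": 0, "ty": 0, "tz": 0, "spin": 0}, {"fingers": 56, "tx": 0, "ty": 0, "tz": 0, "spin": 0}, {"fingers": 54, "tx": 0, "ty": 0, "tz": 0, "spin": 0}, {"fingers": 54, "tx": 0, "ty": 0, "tz": 0, "spin": 0}], newtons=10)

```text
time: 3.15
tool_pos: [0.4896, -0.0884, 0.0879]
ee_rot: [-0.0, 0.952, -0.305, 0.0]
ft_force: [1.3, 5.0, 1.8]
grip_width: 0.06
grasp_force: 10.0
```

drive_tool(increments=[{"fingers": 54, "tx": -0.03, "ty": -0.09, "tz": 0, "spin": 0}, {"fingers": 54, "tx": -0.03, "ty": -0.09, "tz": 0, "spin": -0.7}, {"fingers": 54, "tx": -0.03, "ty": -0.09, "tz": 0, "spin": -1.4}, {"fingers": 54, "tx": -0.03, "ty": -0.09, "tz": 0, "spin": -2.2}, {"fingers": 54, "tx": -0.03, "ty": -0.09, "tz": 0, "spin": -3}, {"fingers": 54, "tx": -0.03, "ty": -0.09, "tz": 0, "spin": -3.8}, {"fingers": 54, "tx": -0.03, "ty": -0.09, "tz": 0, "spin": -4.6}, {"fingers": 54, "tx": -0.03, "ty": -0.09, "tz": 0, "spin": -5.4}, {"fingers": 54, "tx": -0.03, "ty": -0.09, "tz": 0, "spin": -6.2}, {"fingers": 54, "tx": -0.03, "ty": -0.09, "tz": 0, "spin": -6.8}, {"fingers": 54, "tx": -0.03, "ty": -0.09, "tz": 0, "spin": -7.2}, {"fingers": 54, "tx": -0.03, "ty": -0.09, "tz": 0, "spin": -7.2}])

```text
time: 4.35
tool_pos: [0.489, -0.0872, 0.0877]
ee_rot: [0.001, 1.0, 0.006, -0.001]
ft_force: [-3.2, -6.0, 4.1]
grip_width: 0.0595
grasp_force: 10.2
```

drive_tool(increments=[{"fingers": 70, "tx": 0, "ty": 0, "tz": 0, "spin": 0}, {"fingers": 87.8, "tx": 0, "ty": 0, "tz": 0, "spin": 0}, {"fingers": 87.8, "tx": 0, "ty": 0, "tz": 0, "spin": 0}, {"fingers": 87.8, "tx": 0, "ty": 0, "tz": 0, "spin": 0}, {"fingers": 87.8, "tx": 0, "ty": 0, "tz": 0, "spin": 0}, {"fingers": 87.8, "tx": 0, "ty": 0, "tz": 0, "spin": 0}])

```text
time: 4.95
tool_pos: [0.4899, -0.0859, 0.0876]
ee_rot: [-0.0, 1.0, 0.005, -0.0]
ft_force: [0.3, -1.2, -0.2]
grip_width: 0.0877
grasp_force: 0.0
```

```bash
python3 - <<'E'
from h import *
s=manip.state();print(s['tool_pos'].round(4),s['ee_rot'].round(3),s['grip_width'])
w=grab('wrist');np.save('w3.npy',w,allow_pickle=True);save(w['image'],'pics/w3.png',1.5)
E
```

```text
[ 0.4899 -0.0859  0.0876] [-0.     1.     0.005 -0.   ] 0.08766460977059816
```

View pics/w3.png

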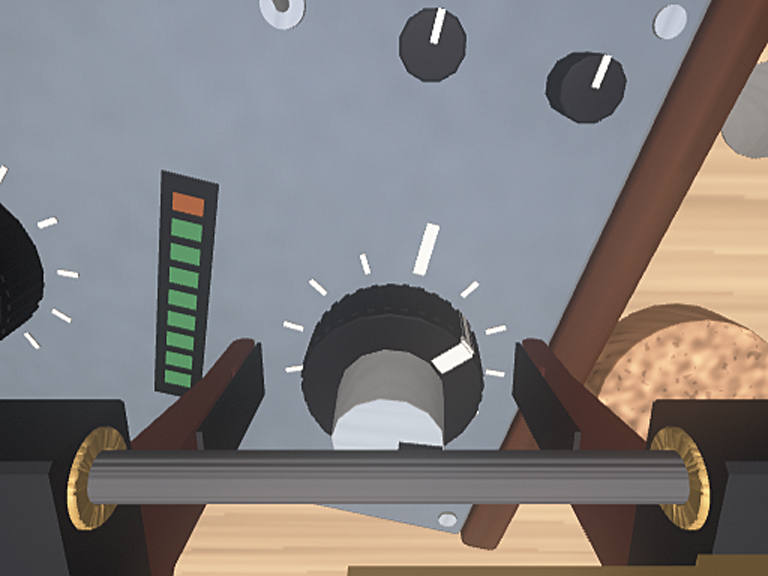

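Close view: mark at (455,358), tick at (427,249), black volume line at (420,447). Measuring.

```bash
python3 - <<'E'
from h import *
w=np.load('w3.npy',allow_pickle=True).item();w1=np.load('w1.npy',allow_pickle=True).item()
t,a=blob(w,284,166,22,190,40);m,b=blob(w,303,238,13,190,40);print(t*1.5,a,m*1.5,b)
T=onplane(w,*t,C,n);M=onplane(w,*m,C+n*.0225,n)
for A in(np.array([.4929,-.0860,.0778]),T-.0435*(T-np.array([.4929,-.0860,.0778]))/np.linalg.norm(T-np.array([.4929,-.0860,.0778]))):
  print(T,A,ang(T,M,A))
A=np.array([.4929,-.0860,.0778])
for f,u in((w1,(412,295)),(w,(422,447))): print('vol',ang(T,onplane(f,u[0]/1.5,u[1]/1.5,C+n*.046,n),A))
E
```

```text
[425.62244898 248.67346939] 294 [453.61827957 356.46236559] 279
[ 0.53218903 -0.0984726   0.0865478 ] [ 0.4929 -0.086   0.0778] (np.float64(42.07312513588568), np.float64(0.04213926683834349), np.float64(0.02575389115077392))
[ 0.53218903 -0.0984726   0.0865478 ] [ 0.4916313  -0.08559724  0.07751752] (np.float64(40.12191909975338), np.float64(0.043499999937380365), np.float64(0.026779477158265737))
vol (np.float64(87.76839379386571), np.float64(0.04213926683834349), np.float64(0.010276845664612625))
vol (np.float64(84.53113866499203), np.float64(0.04213926683834349), np.float64(0.012863043909557443))
```

drive_tool(increments=[{"fingers": 87.8, "tx": 0, "ty": 0, "tz": 0, "spin": 1.5}, {"fingers": 87.8, "tx": 0, "ty": 0, "tz": 0, "spin": 3}, {"fingers": 87.8, "tx": 0, "ty": 0, "tz": 0, "spin": 4.5}, {"fingers": 87.8, "tx": 0, "ty": 0, "tz": 0, "spin": 6}, {"fingers": 87.8, "tx": 0, "ty": 0, "tz": 0, "spin": 7}, {"fingers": 80, "tx": 0, "ty": 0, "tz": 0, "spin": 7}, {"fingers": 66, "tx": 0, "ty": 0, "tz": 0, "spin": 7}, {"fingers": 62, "tx": 0, "ty": 0, "tz": 0, "spin": 7}, {"fingers": 58, "tx": 0, "ty": 0, "tz": 0, "spin": 7}, {"fingers": 54, "tx": 0, "ty": 0, "tz": 0, "spin": 7}, {"fingers": 54, "tx": 0, "ty": 0, "tz": 0, "spin": 7}, {"fingers": 54, "tx": 0, "ty": 0, "tz": 0, "spin": 7}])

```text
time: 6.2
tool_pos: [0.4884, -0.0871, 0.0875]
ee_rot: [0.001, 0.955, -0.295, -0.001]
ft_force: [-4.3, -8.9, 2.7]
grip_width: 0.0599
grasp_force: 10.0
```

drive_tool(increments=[{"fingers": 54, "tx": 0, "ty": 0, "tz": 0, "spin": -0.7}, {"fingers": 54, "tx": 0, "ty": 0, "tz": 0, "spin": -1.5}, {"fingers": 54, "tx": 0, "ty": 0, "tz": 0, "spin": -2.3}, {"fingers": 54, "tx": 0, "ty": 0, "tz": 0, "spin": -3.1}, {"fingers": 54, "tx": 0, "ty": 0, "tz": 0, "spin": -3.9}, {"fingers": 54, "tx": 0, "ty": 0, "tz": 0, "spin": -4.7}, {"fingers": 54, "tx": 0, "ty": 0, "tz": 0, "spin": -5.5}, {"fingers": 54, "tx": 0, "ty": 0, "tz": 0, "spin": -6.3}, {"fingers": 54, "tx": 0, "ty": 0, "tz": 0, "spin": -7.1}, {"fingers": 54, "tx": 0, "ty": 0, "tz": 0, "spin": -7.8}, {"fingers": 54, "tx": 0, "ty": 0, "tz": 0, "spin": -8.2}, {"fingers": 54, "tx": 0, "ty": 0, "tz": 0, "spin": -8.2}])

```text
time: 7.4
tool_pos: [0.4893, -0.087, 0.0879]
ee_rot: [0.001, 0.998, 0.058, -0.001]
ft_force: [-3.7, -7.0, 3.6]
grip_width: 0.0602
grasp_force: 10.3
```

drive_tool(increments=[{"fingers": 70, "tx": 0, "ty": 0, "tz": 0, "spin": 0}, {"fingers": 87.8, "tx": 0, "ty": 0, "tz": 0, "spin": 0}, {"fingers": 87.8, "tx": 0, "ty": 0, "tz": 0, "spin": 0}, {"fingers": 87.8, "tx": 0, "ty": 0, "tz": 0, "spin": 0}, {"fingers": 87.8, "tx": 0, "ty": 0, "tz": -1, "spin": 0}, {"fingers": 87.8, "tx": 0, "ty": 0, "tz": -2, "spin": 0}, {"fingers": 87.8, "tx": 0, "ty": 0, "tz": -3, "spin": 0}, {"fingers": 87.8, "tx": 0, "ty": 0, "tz": -4, "spin": 0}, {"fingers": 87.8, "tx": 0, "ty": 0, "tz": -4.5, "spin": 0}, {"fingers": 87.8, "tx": 0, "ty": 0, "tz": -4.5, "spin": 0}, {"fingers": 87.8, "tx": 0, "ty": 0, "tz": -4.5, "spin": 0}])

```text
time: 8.5
tool_pos: [0.4896, -0.0858, 0.2223]
ee_rot: [-0.0, 0.998, 0.057, -0.0]
ft_force: [-0.3, -0.1, -0.6]
grip_width: 0.0878
grasp_force: 0.0
```

```bash
python3 - <<'E'
from h import *
s=manip.state();print(s['time'],s['tool_pos'].round(4),s['ee_rot'].round(3),s['grip_width'])
w=grab('wrist');np.save('w4.npy',w,allow_pickle=True);save(w['image'],'pics/w4.png',1.5)
E
```

```text
8.5 [ 0.4896 -0.0858  0.2223] [-0.     0.998  0.057 -0.   ] 0.08777365264922028
```

View pics/w4.png

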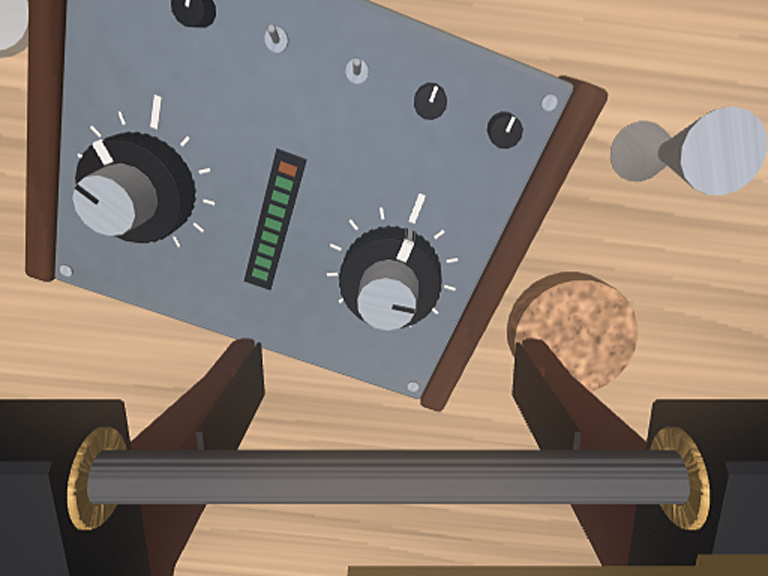

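The mark at (405,248) now nearly lines up with the tick at (416,208). I measure once more before handing in.

```bash
python3 - <<'E'
from h import *
w=np.load('w4.npy',allow_pickle=True).item()
t,a=blob(w,277,139,14,190,40);m,b=blob(w,270,165,9,190,40);print(t*1.5,a,m*1.5,b)
k,c=blob(w,258,203,22,150,60)
T=onplane(w,*t,C,n);M=onplane(w,*m,C+n*.0225,n);A=np.array([.4929,-.0860,.0778]);A2=onplane(w,*k,C+n*.046,n)-n*.046
print(k*1.5,c,A2,ang(T,M,A),ang(T,M,A2)); w1=np.load('w1.npy',allow_pickle=True).item()
V=lambda f,u,v:onplane(f,u/1.5,v/1.5,C+n*.046,n)
# volume line direction (inner/outer ends) relative to the tick, start and now
for f,i,o in((w1,(399,301),(427,290)),(w,(392,307),(416,310))): print('vol',ang(T-A,V(f,*o)-V(f,*i),0*A)[0])
E
```

```text
[416.34269663 207.60674157] 89 [404.625    250.109375] 96
[385.0545 303.324 ] 1000 [ 0.49168179 -0.08793654  0.07764801] (np.float64(4.870411549416098), np.float64(0.04206591267114036), np.float64(0.02340057551039132)) (np.float64(2.4260523270382723), np.float64(0.04271851262727878), np.float64(0.02391233814615043))
vol 85.53663640664391
vol 72.20920553672968
```

```bash
python3 - <<'E'
from h import *
print(manip.close_job())
E
```

```text
the job is handed in; nothing more can be done
None
```

The job is handed in with the right-hand balance ring 2–5° from the centre tick (limit 10°). The arm is clear; its fingers went nowhere near the left knob, tumbler, coasters or jigger, and never touched the volume knob, though rough before/after readings of its line (about 86° and 72°) don't confirm it stayed within 10°, and no verdict was shown.

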